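# Flip a washed lid over onto the draining board

## Robot

A 6-joint arm with a two-finger parallel gripper is mounted at the origin on the work surface. World frame = base frame: x ahead of the robot, y to its left, z up, the work surface at z = 0. Lengths are in m, angles in rad, forces in N, time in s.
With the tool pointing down it reaches from about 0.3 to 1 m from the base axis. Payload 5.1 kg.
Tool frame: the origin (TCP) lies at the very end of the fingers, on their centre line; the grasp point (between the pads) lies 19 mm behind it; z points along the fingers, y is the line along which they close (so a half turn about z gives the same grasp; the last joint's range is limited). The gripper opens to 95 mm and grips with 3 to 60 N. Pads are 20 mm wide; open, the fingers measure 119 mm over their backs; the gripper's body (75 mm by 180 mm) begins 59 mm behind the grasp point.
Start: joints at [-1.311, 0.124, 1.65, -0, 1.367, -0.083], TCP at [0.218, -0.612, 0.215] pointing down, gripper open.
Joint ranges: [-2.61, 2.61], [-1.02, 2.33], [0.03, 2.71], [-1.35, 4.49], [0.32, 2.68], [-2.91, 2.91]. Speed limits (rad/s): [2.57, 2.57, 3.14, 3.14, 3.14, 3.14].

## Interface

Orientations are given as [roll, pitch, yaw] about the fixed x, y, z axes, in that order (R = Rz(yaw) Ry(pitch) Rx(roll)).
In Python, from plant import bot, imaging gives the robot as it stands.
- The arm moves only by the tool play_rows, never from a script. Its argument "series" is a list of rows, each a list of 2 entries, a list of its own where there are three numbers: the shift along the tool's x, y, z each as a share of 0.4 m, from -1 to 1, then the turn, a rotation vector about the tool's x, y, z each as a share of 120 degrees, from -1 to 1. In form: [[[dx, dy, dz], [ax, ay, az]], ...]. A call has 1 to 20 rows; each row shifts and turns the commanded pose from where the row before left it, along the tool's axes as they then stand; what a row does not reach is not made up. A row lasts 1/12 s, in which the tool goes at most 41.7 mm and 7.16 degrees, less where a joint would pass 70% of its speed; a pose out of reach is approached as far as the arm can. A call with a number of a shift or a turn outside -1 to 1 is refused whole. A call with a gripper value outside its range is refused whole. "hand" is the opening, from -1 (shut) to 1 (fully open), set as the call begins (left out, the last holds). The fingers move at their own pace and stop on an object; "squeeze" is the grip in N (left out, the last holds). Time passes only in rows, so rows that do not move let the fingers close. It gives the time, the measured TCP pose, the force, the opening and the grip force at its end, in the units of the state.
- bot.sense(): the state, without advancing time (a new reading comes with each control period).
- imaging.capture(name): name is "scene" or "top" or "wrist"; returns the picture (420x560x3 uint8, red, green, blue); there is no depth.
- imaging.get_calibration(name): a dict with "K" (3x3 intrinsics, pixels), "R" (3x3) and "t" (3): a world point X has camera coordinates R X + t; the wrist camera has in their place "tool_from_camera" (4x4, takes a point from camera to tool coordinates, whose origin is the TCP and whose axes are the flange's). Camera axes: x right, y down, z forward; pixel columns grow to the right and rows downward; lengths in m; the calibration is good to about 2 mm. A picture is of the moment at which its call begins: read the wrist's pose just before it. get_calibration takes no time and is no camera call.
- bot.finish_job(): hands the job in; it is judged then, once.
Trained networks look in the newest picture that a camera, given by its name, has taken for a name from the list of things; names that differ only in an ending like _2 or _b are one class to them, and where a whole thing is asked for, a point or a joint stands for the part that bears it (a point fixed in the world has none). Each returns a list of dicts, best first, with "confidence" (0 to 1); they miss things now and then, are a little off and sometimes report something else, mostly with a low value. They report only what shows in the picture. A call takes as long as a camera call. They do not tell look-alikes from the thing itself.
- imaging.masks_of(camera, label): "region" (420x560 bool, what is visible of it) and "uv" ([column, row] in pixels, amid what is visible of it).
The state is a dict: "clock": time; "joints": joint angles; "qd": joint speeds; "tau": joint torques, N m; "tcp_pos": TCP position; "ee_rot": TCP orientation; "force": force on the tool from outside, world axes, zero at the start; "ft_torque": the same for the moment, N m; "width": finger opening in m; "gripper_force": force on a finger pad.
Only numpy, scipy, OpenCV 4.12 (cv2) and the standard library are available. Lean on these libraries where they do the work, as an engineer would, in place of code of your own. Each camera call takes 0.05 s, during which the arm holds its last target. There are 200 camera calls.

## Task

A washed food-box lid lies hollow side up on the counter in front of the slatted draining board. Turn it over to drip dry by pushing alone, never picking it up: push it flat up to the front edge of the board, tip it up on end against that edge and on over until it flops onto the board, then push it on until it lies flat, hollow side down and wholly on the board. Leave the other things where they are.

Things in the scene. Friction and masses are not known exactly. Their poses are not given: they have to be found in the camera images.
- board: Slatted bamboo draining board, fixed to the counter, 240 mm deep (x), 500 wide (y), 20 high. Origin: middle of the foot of its front edge, at counter level (z = 0); +x points across the board away from the front edge, y along that edge, z up. The front edge is a plain vertical face at x = 0. Slats run along x; slats and frame are level on top.
- lid_mid (a point): Centre of the loose plastic lid (about 50 g; 100 mm along its x, 130 along y, 11 thick), half-way through the thickness. Its z points out of the hollow side: up at the start, straight down once turned over. It starts flat on the counter in front of the board, its +x edge (130 mm long) facing the board's front edge up to 0.3 rad askew, this centre 80 to 105 mm from that edge.
- lid: The same lid: its origin is the centre of the smooth face (underneath at the start), axes as above. Face 94 x 124 mm, 3 mm thick; skirt 11 mm high; round the skirt's open rim a lip stands out 3 mm (8 to 11 mm above the counter at the start). It slides easily; a finger pressing its near edge against the board and moving up drags that edge up by friction (a press of about 5 N does it).
- lid_corner0 (a point): Corner of the lid's lip, at +50, +65 mm from its centre along its x and y, on the rim plane (5.5 mm from the centre along +z)
- lid_corner1 (a point): The same, corner at +50, -65 mm
- lid_corner2 (a point): The same, corner at -50, -65 mm
- lid_corner3 (a point): The same, corner at -50, +65 mm
- tub: Bystander: the lid's clear plastic box, 93 x 123 x 55 mm, standing upside down on the draining board near its +y end. Origin: centre of its underside. Leave alone.
- jar: Bystander: closed glass jar with a metal cap, 70 mm across, 110 mm high, standing on the counter to one side of the lid. Origin: centre of its underside. Leave alone.
- cup: Bystander: empty dessert glass, 74 mm across, 70 mm high, on the counter to one side of the lid. Origin: centre of its underside. Leave alone.
Things that resemble listed ones, but are neither listed nor needed, are in the scene too. What is shaped like the lid but blue or brown is not meant.

How it is judged:
By the outcome, as a careful person would: the job done as asked, in the order asked, and still so for the second after the job is handed in, with the robot touching nothing.
It also fails if it takes over 61 s, if anything falls off the work surface, if the arm or the gripper's body presses on something with over 40 N, if the wrist force passes 120 N, or if a joint passes its speed limit or range.

## Working session

There is one attempt and no reset: what is moved stays moved. The work goes in short steps, Python scripts to look and compute and a tool call to move; the robot and the scene stay as the last step left them, time stands still between calls to the robot, and variables do not carry over. Pictures are saved under pics/ and viewed, at most 10 in all, crops included, and the job is handed in when it is done.

Besides the shell and the picture viewer there is one more tool, called by a JSON object that holds its "name" and its "arguments", one argument or row to a line. play_rows: Moves the arm, as the interface text tells. Its arguments: {"type":"object","properties":{"series":{"type":"array"},"hand":{"type":"number"},"squeeze":{"type":"number"}},"required":["series"]}

```bash
ls; mkdir -p pics
cat > h.py <<'E'
import numpy as np, cv2
from plant import bot, imaging
from scipy.spatial.transform import Rotation as Ro
def snap(c,f=None):
    im=imaging.capture(c)
    if f: cv2.imwrite('pics/'+f,im[:,:,::-1])
    return im
def toplane(c,uv,z):
    k=imaging.get_calibration(c);K,R,t=map(np.array,(k['K'],k['R'],k['t']))
    uv=np.atleast_2d(uv).astype(float)
    d=np.c_[uv,np.ones(len(uv))]@np.linalg.inv(K).T@R
    o=-R.T@t
    return o+d*((z-o[2])/d[:,2])[:,None]
E
python3 - <<'E'
from h import *
a=snap('scene');b=snap('top')
cv2.imwrite('pics/a.png',np.vstack([a])[:,:,::-1]);cv2.imwrite('pics/b.png',b[:,:,::-1])
for c in('top','scene'):
  for n in('lid','board','tub','jar','cup','lid_corner0','lid_corner1','lid_corner2','lid_corner3','lid_mid'):
    for d in imaging.masks_of(c,n):
      print(c,n,round(d['confidence'],2),np.round(d['uv']),d['region'].sum(),toplane(c,d['uv'],0.0).round(3))
print(bot.sense())
E
```

```text
pics
top lid 0.91 [183. 311.] 2535 [[0.328 0.223 0.   ]]
top lid 0.86 [258. 237.] 2265 [[0.508 0.06  0.   ]]
top lid 0.62 [313. 308.] 2522 [[ 0.348 -0.075  0.   ]]
top board 0.76 [275. 148.] 14621 [[0.733 0.032 0.   ]]
top tub 0.71 [194. 141.] 2474 [[0.742 0.235 0.   ]]
top jar 0.76 [166. 216.] 1079 [[0.548 0.284 0.   ]]
top cup 0.68 [366. 239.] 902 [[ 0.513 -0.197  0.   ]]
top lid_corner0 0.98 [312. 307.] 2549 [[ 0.349 -0.073  0.   ]]
top lid_corner0 0.74 [183. 310.] 2573 [[0.33  0.223 0.   ]]
top lid_corner0 0.65 [261. 237.] 2245 [[0.506 0.054 0.   ]]
top lid_corner1 0.98 [312. 307.] 2549 [[ 0.349 -0.073  0.   ]]
top lid_corner1 0.74 [183. 310.] 2573 [[0.33  0.223 0.   ]]
top lid_corner1 0.65 [261. 237.] 2245 [[0.506 0.054 0.   ]]
top lid_corner2 0.98 [312. 307.] 2549 [[ 0.349 -0.073  0.   ]]
top lid_corner2 0.74 [183. 310.] 2573 [[0.33  0.223 0.   ]]
top lid_corner2 0.65 [261. 237.] 2245 [[0.506 0.054 0.   ]]
top lid_corner3 0.98 [312. 307.] 2549 [[ 0.349 -0.073  0.   ]]
top lid_corner3 0.74 [183. 310.] 2573 [[0.33  0.223 0.   ]]
top lid_corner3 0.65 [261. 237.] 2245 [[0.506 0.054
[... 1485 characters left out ...]
8 0.   ]]
{'clock': 1.1, 'joints': array([-1.31060921e+00,  1.23824540e-01,  1.65032711e+00, -1.16032468e-06,
        1.36752696e+00, -8.26022386e-02]), 'qd': array([ 1.26687357e-03, -4.17637084e-06, -5.57884972e-04, -1.07017947e-03,
        5.57445894e-04, -4.97733606e-04]), 'tau': array([ 2.14058789e-03, -4.17590296e+01, -3.60232258e+01,  7.76256714e-02,
        4.27295873e-02, -2.44144962e-05]), 'tcp_pos': array([ 0.21843765, -0.61216253,  0.21462427]), 'ee_rot': array([-3.14150689e+00, -5.95979642e-06,  3.42789590e-01]), 'force': array([-0.56897284,  0.79469175,  0.72776422]), 'ft_torque': array([ 0.01543244, -0.01734235, -0.02486678]), 'gripper_force': 0.0, 'width': 0.09515218474791273}
```

View pics/a.png

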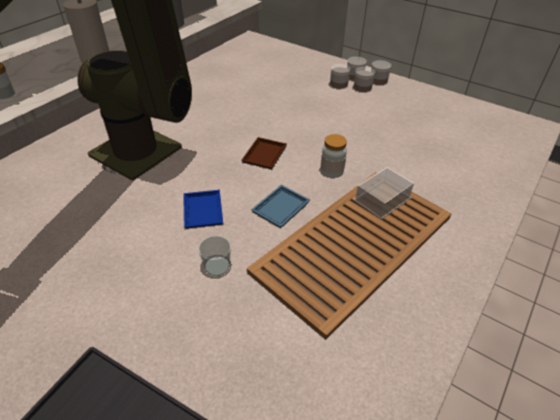

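View pics/b.png

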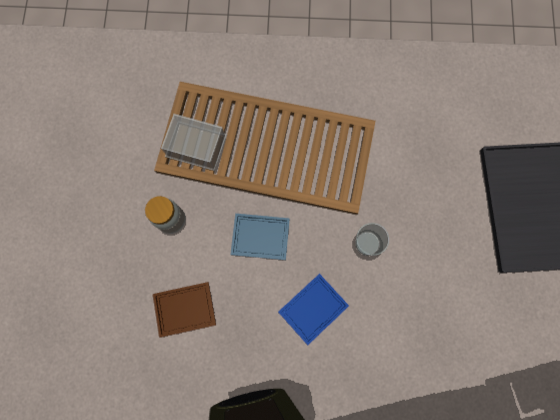

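The scene picture shows the pale-blue lid at (280,205), with look-alikes in dark blue at (202,208) and brown at (265,152). In the top picture these are at (260,237), (313,309) and (184,310). I choose the pale-blue one, since it lies in front of the board and blue/brown are excluded. Next I'll crop in to check it and measure.

Run:
```python
from h import *
b=snap('top')
cv2.imwrite('pics/c.png',cv2.resize(b[80:350,140:400],None,fx=2.2,fy=2.2,interpolation=cv2.INTER_CUBIC)[:,:,::-1])
def rect(reg,z):
    c=max(cv2.findContours(reg.astype(np.uint8),0,2)[0],key=cv2.contourArea)
    p=toplane('top',c[:,0,:],z)[:,:2]
    (cx,cy),(w,h),a=cv2.minAreaRect((p*1000).astype(np.float32))
    return (cx,cy),(w,h),a,cv2.boxPoints(((cx,cy),(w,h),a)).round()
for d in imaging.masks_of('top','board')[:1]: print('board',rect(d['region'],.02))
for d in imaging.masks_of('top','lid'):
    r=d['region']; print('lid',d['uv'],b[r].mean(0).round(),rect(r,.009))
k=imaging.get_calibration('top');print(-np.array(k['R']).T@k['t'],k['R'])
```

```text
board ((728.6532592773438, 54.31474304199219), (503.7818603515625, 249.36097717285156), 80.38233184814453, array([[ 564., -173.],
       [ 809., -215.],
       [ 894.,  282.],
       [ 648.,  323.]], dtype=float32))
lid [182.8, 312.1] [95. 61. 39.] ((330.7151184082031, 220.99244689941406), (103.7131118774414, 133.8517608642578), 15.146488189697266, array([[263., 272.],
       [298., 143.],
       [398., 170.],
       [363., 299.]], dtype=float32))
lid [260.8, 237.2] [ 92. 115. 131.] ((506.5415954589844, 56.5633659362793), (130.29067993164062, 102.13733673095703), 86.8666000366211, array([[452.,  -6.],
       [554., -11.],
       [561., 119.],
       [459., 124.]], dtype=float32))
lid [312.1, 308.5] [ 43.  77. 146.] ((346.0758056640625, -74.78974914550781), (100.7320785522461, 130.3531951904297), 45.098182678222656, array([[ 264.,  -64.],
       [ 357., -156.],
       [ 428.,  -85.],
       [ 335.,    7.]], dtype=float32))
[ 0.33516143 -0.01211566  1.0662443 ] [[ 0.04409432 -0.99902428  0.00248716]
 [-0.97737341 -0.04365398 -0.20696752]
 [ 0.20687415  0.00669521 -0.97834465]]
```

View pics/c.png

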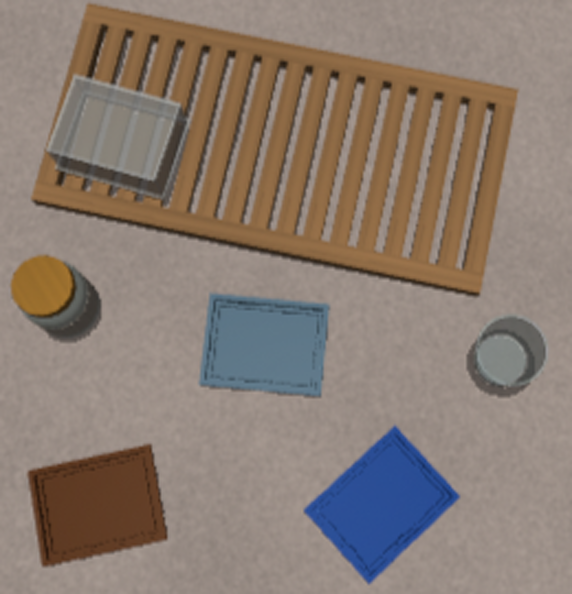

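The crop confirms the pale-blue lid at crop (263,345), hollow side up. It is about 7° askew and 102 mm from the edge, which fits the description. The board's front edge centre is at about (0.613, 0.074) and its yaw is −0.168. I'll turn to the board yaw and travel high over to behind the lid.

{"name": "play_rows", "arguments": {
  "series": [
    [[0, 0, 0], [0, 0, 0.0488]],
    [[0, 0, 0], [0, 0, 0.0488]],
    [[0, 0, 0], [0, 0, 0.0488]],
    [[0, 0, 0], [0, 0, 0.0488]],
    [[0, 0, 0], [0, 0, 0.0488]]
  ],
  "hand": 0.47
}}

```text
clock: 1.67
tcp_pos: [0.2185, -0.6122, 0.2147]
ee_rot: [3.142, -0.0, -0.173]
force: [-0.2, -0.2, -0.2]
width: 0.0711
gripper_force: 0.0
```

{"name": "play_rows", "arguments": {
  "series": [
    [[0.01125, -0.0885, 0], [0, 0, 0]],
    [[0.01125, -0.0885, 0], [0, 0, 0]],
    [[0.01125, -0.0885, 0], [0, 0, 0]],
    [[0.01125, -0.0885, 0], [0, 0, 0]],
    [[0.01125, -0.0885, 0], [0, 0, 0]],
    [[0.01125, -0.0885, 0], [0, 0, 0]],
    [[0.01125, -0.0885, 0], [0, 0, 0]],
    [[0.01125, -0.0885, 0], [0, 0, 0]],
    [[0.01125, -0.0885, 0], [0, 0, 0]],
    [[0.01125, -0.0885, 0], [0, 0, 0]],
    [[0.01125, -0.0885, 0], [0, 0, 0]],
    [[0.01125, -0.0885, 0], [0, 0, 0]],
    [[0.01125, -0.0885, 0], [0, 0, 0]],
    [[0.01125, -0.0885, 0], [0, 0, 0]],
    [[0.01125, -0.0885, 0], [0, 0, 0]],
    [[0.01125, -0.0885, 0], [0, 0, 0]],
    [[0.01125, -0.0885, 0], [0, 0, 0]],
    [[0.01125, -0.0885, 0], [0, 0, 0]],
    [[0.01125, -0.0885, 0], [0, 0, 0]],
    [[0.01125, -0.0885, 0], [0, 0, 0]]
  ]
}}

```text
clock: 3.33
tcp_pos: [0.4259, 0.0727, 0.2151]
ee_rot: [-3.141, -0.001, -0.168]
force: [0.5, -0.9, 0.4]
width: 0.0697
gripper_force: 0.0
```

{"name": "play_rows", "arguments": {
  "series": [
    [[0, 0, 0.066], [0, 0, 0]],
    [[0, 0, 0.066], [0, 0, 0]],
    [[0, 0, 0.066], [0, 0, 0]],
    [[0, 0, 0.066], [0, 0, 0]],
    [[0, 0, 0.066], [0, 0, 0]],
    [[0, 0, 0.066], [0, 0, 0]],
    [[0, 0, 0.066], [0, 0, 0]],
    [[0, 0, 0.045], [0, 0, 0]],
    [[0, 0, 0.02], [0, 0, 0]],
    [[0, 0, 0], [0, 0, 0]]
  ]
}}

```text
clock: 4.17
tcp_pos: [0.424, 0.0707, 0.002]
ee_rot: [3.141, 0.004, -0.168]
force: [-0.9, -0.2, 0.5]
width: 0.0697
gripper_force: 0.0
```

{"name": "play_rows", "arguments": {
  "series": [
    [[0.02, 0, 0], [0, 0, 0]],
    [[0.02, 0, 0], [0, 0, 0]],
    [[0.015, 0, 0], [0, 0, 0]],
    [[0.012, 0, 0], [0, 0, 0]],
    [[0.012, 0, 0], [0, 0, 0]],
    [[0.012, 0, 0], [0, 0, 0]],
    [[0.012, 0, 0], [0, 0, 0]],
    [[0.012, 0, 0], [0, 0, 0]],
    [[0.012, 0, 0], [0, 0, 0]],
    [[0.012, 0, 0], [0, 0, 0]],
    [[0.012, 0, 0], [0, 0, 0]],
    [[0.012, 0, 0], [0, 0, 0]],
    [[0, 0, 0], [0, 0, 0]]
  ]
}}

```text
clock: 5.25
tcp_pos: [0.4912, 0.0597, 0.0041]
ee_rot: [-3.141, -0.001, -0.168]
force: [-0.4, 0.1, -0.4]
width: 0.0699
gripper_force: 0.0
```

Run:
```python
from h import *
s=bot.sense();print(s['tcp_pos'],s['force'])
a=snap('top')[150:310,180:390];b=snap('wrist')
cv2.imwrite('pics/d.png',np.vstack([cv2.resize(a,(440,335)),cv2.resize(b,(440,265))])[:,:,::-1])
```

```text
[0.49115677 0.05967007 0.00410572] [-0.37058854  0.10291564 -0.40796215]
```

View pics/d.png

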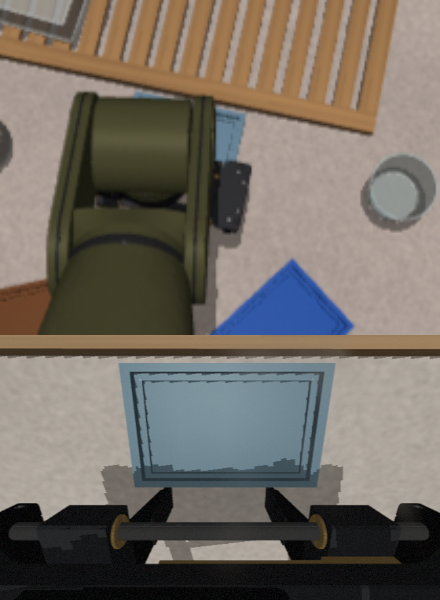

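The wrist view (lower half) shows the lid square and centred on the two fingers, with its far edge (row 363) a few millimetres short of the board (row 355). I'll creep on until it touches.

{"name": "play_rows", "arguments": {
  "series": [
    [[0.005, 0, 0], [0, 0, 0]],
    [[0.005, 0, 0], [0, 0, 0]],
    [[0.005, 0, 0], [0, 0, 0]],
    [[0, 0, 0], [0, 0, 0]]
  ]
}}

```text
clock: 5.68
tcp_pos: [0.4963, 0.0588, 0.004]
ee_rot: [-3.142, -0.0, -0.168]
force: [-0.8, -0.0, 0.6]
width: 0.0698
gripper_force: 0.0
```

{"name": "play_rows", "arguments": {
  "series": [
    [[0.004, 0, 0], [0, 0, 0]],
    [[0, 0, 0], [0, 0, 0]]
  ]
}}

```text
clock: 5.85
tcp_pos: [0.4977, 0.0585, 0.0039]
ee_rot: [-3.142, -0.0, -0.168]
force: [-0.4, -0.3, -0.3]
width: 0.0698
gripper_force: 0.0
```

{"name": "play_rows", "arguments": {
  "series": [
    [[0.004, 0, 0], [0, 0, 0]],
    [[0, 0, 0], [0, 0, 0]]
  ]
}}

```text
clock: 6.02
tcp_pos: [0.4985, 0.0585, 0.0037]
ee_rot: [-3.142, 0.002, -0.168]
force: [-2.5, 1.0, 1.6]
width: 0.0699
gripper_force: 1.4
```

{"name": "play_rows", "arguments": {
  "series": [
    [[0.003, 0, 0], [0, 0, 0]],
    [[0, 0, 0], [0, 0, 0]]
  ]
}}

```text
clock: 6.18
tcp_pos: [0.4986, 0.0584, 0.0035]
ee_rot: [3.141, 0.004, -0.168]
force: [-6.2, 1.9, 5.1]
width: 0.0697
gripper_force: 3.2
```

Contact: about 6 N against the board. I'll start dragging the near edge up.

{"name": "play_rows", "arguments": {
  "series": [
    [[0.001, 0, -0.006], [0, 0, 0]],
    [[0.001, 0, -0.006], [0, 0, 0]],
    [[0, 0, -0.006], [0, 0, 0]],
    [[0.001, 0, -0.007], [0, 0, 0]],
    [[0.001, 0, -0.008], [0, 0, 0]],
    [[0.001, 0, -0.009], [0, 0, 0]],
    [[0, 0, 0], [0, 0, 0]]
  ]
}}

```text
clock: 6.77
tcp_pos: [0.4998, 0.0582, 0.0199]
ee_rot: [3.141, 0.006, -0.168]
force: [-6.8, 0.8, 0.6]
width: 0.0697
gripper_force: 3.2
```

Run:
```python
from h import *
s=bot.sense();print(s['tcp_pos'],s['force'])
a=snap('scene')[120:280,180:390];b=snap('wrist')
cv2.imwrite('pics/e.png',np.vstack([cv2.resize(a,(440,335)),cv2.resize(b,(440,265))])[:,:,::-1])
```

```text
[0.49981963 0.05818136 0.01991331] [-6.77769735  0.75926427  0.56024289]
```

View pics/e.png

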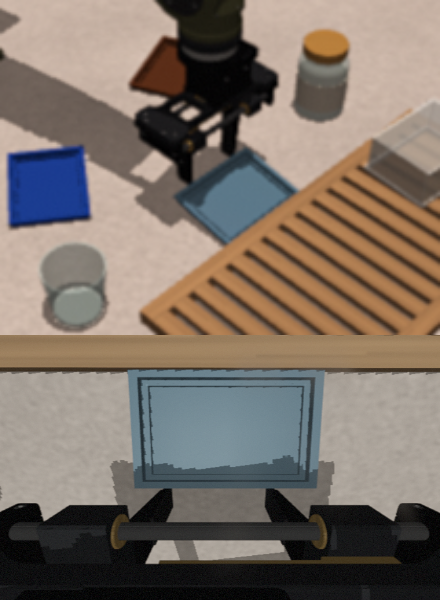

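The near edge rose with the fingers: in the wrist view it stays at row 487 and a shadow opens beneath it. I'll carry on along the arc.

{"name": "play_rows", "arguments": {
  "series": [
    [[0.0022, 0, -0.01], [0, 0, 0]],
    [[0.0022, 0, -0.01], [0, 0, 0]],
    [[0.0031, 0, -0.0098], [0, 0, 0]],
    [[0.0031, 0, -0.0098], [0, 0, 0]],
    [[0, 0, 0], [0, 0, 0]]
  ]
}}

```text
clock: 7.28
tcp_pos: [0.5037, 0.0575, 0.036]
ee_rot: [3.141, 0.007, -0.168]
force: [-8.4, 1.0, 2.6]
width: 0.0701
gripper_force: 4.6
```

{"name": "play_rows", "arguments": {
  "series": [
    [[0.004, 0, -0.0092], [0, 0, 0]],
    [[0.004, 0, -0.0092], [0, 0, 0]],
    [[0.0049, 0, -0.0089], [0, 0, 0]],
    [[0.0049, 0, -0.0089], [0, 0, 0]],
    [[0, 0, 0], [0, 0, 0]]
  ]
}}

```text
clock: 7.7
tcp_pos: [0.5099, 0.0565, 0.0506]
ee_rot: [3.141, 0.01, -0.168]
force: [-12.6, 3.1, 6.1]
width: 0.0696
gripper_force: 6.5
```

Run:
```python
from h import *
a=snap('scene')[120:280,180:390];b=snap('wrist')
cv2.imwrite('pics/f.png',np.vstack([cv2.resize(a,(440,335)),cv2.resize(b,(440,265))])[:,:,::-1])
```

```text
(no output)
```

View pics/f.png

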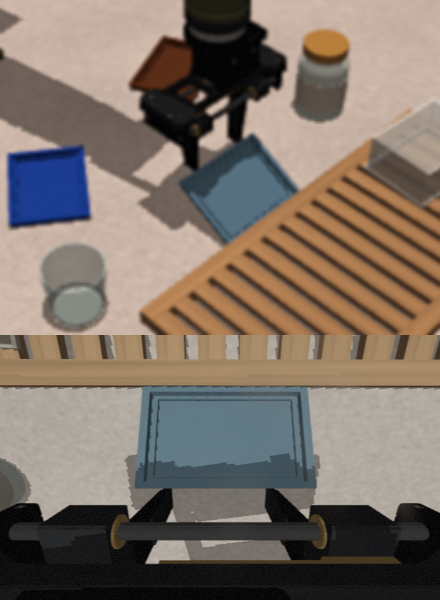

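The lid leans at about 30° with its far edge held at the board's foot (wrist row 388). I'll continue, rising slightly more to relieve the force.

{"name": "play_rows", "arguments": {
  "series": [
    [[0.0078, 0, -0.012], [0, 0, 0]],
    [[0.0078, 0, -0.012], [0, 0, 0]],
    [[0.0078, 0, -0.012], [0, 0, 0]],
    [[0, 0, 0], [0, 0, 0]]
  ]
}}

```text
clock: 8.13
tcp_pos: [0.5229, 0.0543, 0.0668]
ee_rot: [3.141, 0.0, -0.168]
force: [-5.9, 0.0, 6.5]
width: 0.0697
gripper_force: 4.0
```

{"name": "play_rows", "arguments": {
  "series": [
    [[0.0098, 0, -0.01], [0, 0, 0]],
    [[0.0098, 0, -0.01], [0, 0, 0]],
    [[0.0098, 0, -0.01], [0, 0, 0]],
    [[0, 0, 0], [0, 0, 0]]
  ]
}}

```text
clock: 8.47
tcp_pos: [0.5364, 0.0521, 0.079]
ee_rot: [-3.141, -0.004, -0.168]
force: [0.0, -0.2, 0.8]
width: 0.0699
gripper_force: 0.6
```

{"name": "play_rows", "arguments": {
  "series": [
    [[0.0117, 0, -0.0075], [0, 0, 0]],
    [[0.0117, 0, -0.0075], [0, 0, 0]],
    [[0.0117, 0, -0.0075], [0, 0, 0]],
    [[0, 0, 0], [0, 0, 0]]
  ]
}}

```text
clock: 8.8
tcp_pos: [0.5498, 0.0497, 0.0873]
ee_rot: [-3.141, -0.003, -0.168]
force: [0.2, -0.4, 0.4]
width: 0.07
gripper_force: 0.1
```

Run:
```python
from h import *
a=snap('scene')[120:280,180:390];b=snap('wrist')
cv2.imwrite('pics/g.png',np.vstack([cv2.resize(a,(440,335)),cv2.resize(b,(440,265))])[:,:,::-1])
```

```text
(no output)
```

View pics/g.png

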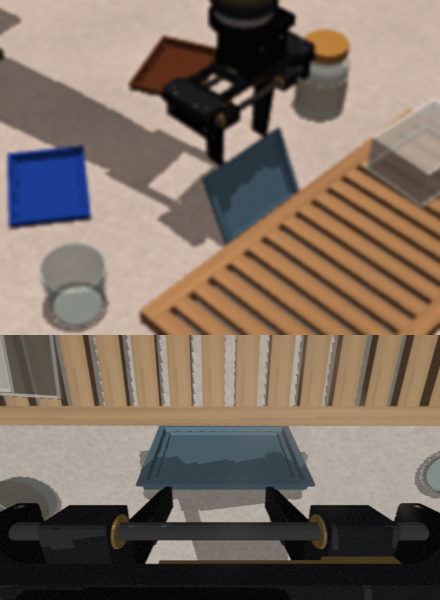

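The lid stands at about 60°, resting evenly on both fingers. I'll push on through upright.

{"name": "play_rows", "arguments": {
  "series": [
    [[0.008, 0, 0.004], [0, 0, 0]],
    [[0.01, 0, 0.004], [0, 0, 0]],
    [[0.01, 0, 0.002], [0, 0, 0]],
    [[0.01, 0, 0], [0, 0, 0]],
    [[0.01, 0, 0], [0, 0, 0]],
    [[0.01, 0, 0], [0, 0, 0]],
    [[0.01, 0, 0], [0, 0, 0]],
    [[0, 0, 0], [0, 0, 0]]
  ]
}}

```text
clock: 9.57
tcp_pos: [0.5842, 0.0441, 0.0955]
ee_rot: [-3.141, -0.021, -0.168]
force: [-7.2, -3.3, 40.1]
width: 0.0699
gripper_force: 20.4
```

{"name": "play_rows", "arguments": {
  "series": [
    [[0.01, 0, 0], [0, 0, 0]],
    [[0.01, 0, 0], [0, 0, 0]],
    [[0, 0, 0], [0, 0, 0]]
  ]
}}

```text
clock: 9.82
tcp_pos: [0.5933, 0.0425, 0.0965]
ee_rot: [-3.141, -0.024, -0.168]
force: [-3.4, -3.1, 41.3]
width: 0.0703
gripper_force: 20.8
```

Run:
```python
from h import *
a=snap('scene')[120:280,180:390];b=snap('wrist')
cv2.imwrite('pics/i.png',np.vstack([cv2.resize(a,(440,335)),cv2.resize(b,(440,265))])[:,:,::-1])
```

```text
(no output)
```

View pics/i.png

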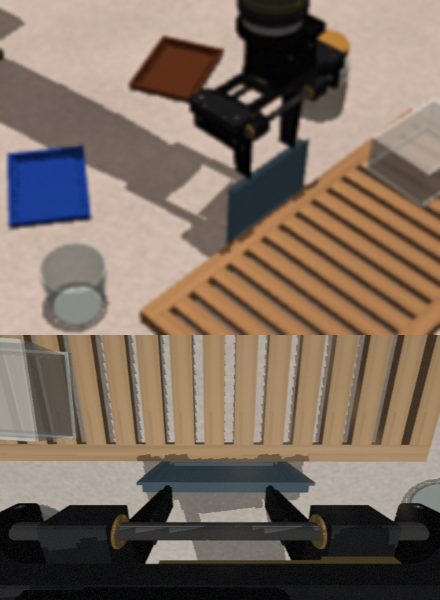

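The lid is nearly upright, but the fingertips have ridden up onto its top edge and press at about 40 N. I'll compute where the edge lies under the tips (wrist pixel about (290,246)).

Run:
```python
from h import *
s=bot.sense()
k=imaging.get_calibration('wrist');K=np.array(k['K']);T=np.array(k['tool_from_camera'])
R=Ro.from_euler('xyz',s['ee_rot']).as_matrix()
o=R@T[:3,3]+s['tcp_pos']
B=np.array([.613,.074]);n=np.array([.986,-.168])
for uv,z in (((290,238),.097),((290,246),.097),((290,198),.02),((290,203),.0)):
    d=R@T[:3,:3]@np.linalg.inv(K)@[*uv,1]; p=o+d*(z-o[2])/d[2]; print(uv,p.round(4),(p[:2]-B)@n)
print((s['tcp_pos'][:2]-B)@n,s['force'],s['tcp_pos'])
b=snap('wrist'); cv2.imwrite('pics/j.png',cv2.resize(b[180:290,150:400],None,fx=3,fy=3,interpolation=cv2.INTER_CUBIC)[:,:,::-1])
```

```text
(290, 238) [0.6035 0.0339 0.097 ] -0.0026354424519660228
(290, 246) [0.5985 0.0347 0.097 ] -0.007658147982485853
(290, 198) [0.6086 0.0303 0.02  ] 0.0030163808619153277
(290, 203) [0.5993 0.0311 0.    ] -0.006329974921422437
-0.014308097285625494 [-4.53995468 -3.63824455 40.78061016] [0.59312448 0.04251689 0.09648714]
```

View pics/j.png

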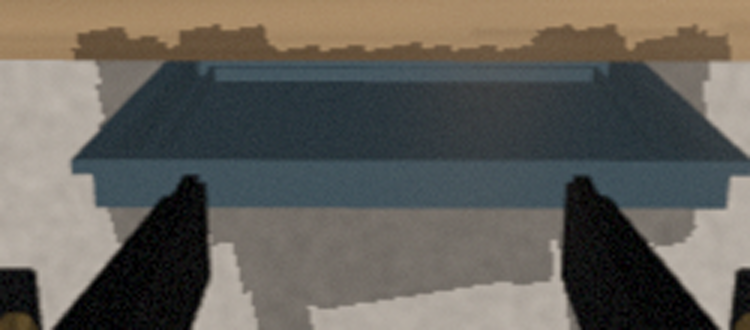

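The close view shows the fingertips on the outer side of the skirt (crop rows 180–205), hooked just behind the lip (row 165), and the lid almost upright. I'll ease the downward press and push it over.

{"name": "play_rows", "arguments": {
  "series": [
    [[0.004, 0, -0.012], [0, 0, 0]],
    [[0.006, 0, -0.012], [0, 0, 0]],
    [[0.008, 0, 0], [0, 0, 0]],
    [[0, 0, 0], [0, 0, 0]]
  ]
}}

```text
clock: 10.3
tcp_pos: [0.5937, 0.0424, 0.097]
ee_rot: [-3.141, -0.008, -0.168]
force: [-2.9, -1.1, 17.2]
width: 0.0699
gripper_force: 8.8
```

{"name": "play_rows", "arguments": {
  "series": [
    [[0.01, 0, 0], [0, 0, 0]],
    [[0.01, 0, 0], [0, 0, 0]],
    [[0.01, 0, 0.001], [0, 0, 0]],
    [[0, 0, 0], [0, 0, 0]]
  ]
}}

```text
clock: 10.63
tcp_pos: [0.6064, 0.0403, 0.0969]
ee_rot: [-3.141, -0.01, -0.168]
force: [-0.8, -0.7, 16.8]
width: 0.0699
gripper_force: 8.3
```

Run:
```python
from h import *
a=snap('scene')[120:280,180:390];b=snap('wrist')
cv2.imwrite('pics/k.png',np.vstack([cv2.resize(a,(440,335)),cv2.resize(b,(440,265))])[:,:,::-1])
```

```text
(no output)
```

View pics/k.png

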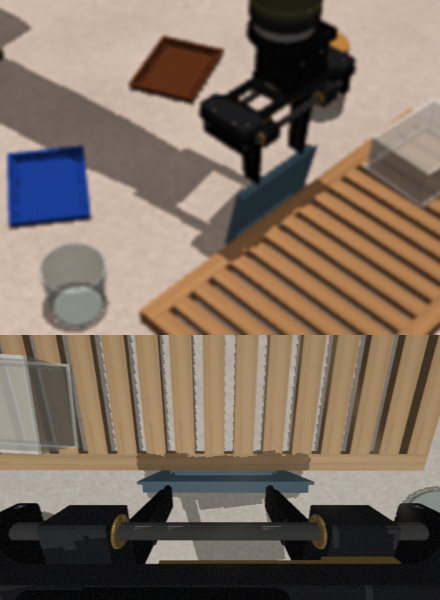

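That was my tenth picture, so from here I work from numbers. The lid now leans past upright towards the board; I'll keep pushing.

{"name": "play_rows", "arguments": {
  "series": [
    [[0.01, 0, -0.003], [0, 0, 0]],
    [[0.012, 0, -0.003], [0, 0, 0]],
    [[0.012, 0, 0], [0, 0, 0]],
    [[0.012, 0, 0], [0, 0, 0]],
    [[0.012, 0, 0], [0, 0, 0]],
    [[0, 0, 0], [0, 0, 0]]
  ]
}}

```text
clock: 11.23
tcp_pos: [0.6244, 0.0368, 0.0926]
ee_rot: [3.141, 0.002, -0.168]
force: [0.3, 0.6, -0.3]
width: 0.0698
gripper_force: 0.0
```

{"name": "play_rows", "arguments": {
  "series": [
    [[0.015, 0, 0.002], [0, 0, 0]],
    [[0.015, 0, 0.002], [0, 0, 0]],
    [[0.015, 0, 0.004], [0, 0, 0]],
    [[0, 0, 0], [0, 0, 0]],
    [[0, 0, 0], [0, 0, 0]],
    [[0, 0, 0], [0, 0, 0]]
  ]
}}

```text
clock: 11.73
tcp_pos: [0.6422, 0.034, 0.0905]
ee_rot: [3.142, 0.001, -0.168]
force: [0.2, -0.7, -0.3]
width: 0.0701
gripper_force: 0.0
```

```bash
cat >> h.py <<'E'
B=np.array([.613,.074]);n=np.array([.986,-.168]);e=np.array([.168,.986])
def lidlook(c,z):
    im=imaging.capture(c)
    for d in imaging.masks_of(c,'lid'):
        r=d['region'];col=im[r].mean(0)
        k=max(cv2.findContours(r.astype(np.uint8),0,2)[0],key=cv2.contourArea)[:,0,:]
        if c=='wrist':
            s=bot.sense();q=imaging.get_calibration(c);T=np.array(q['tool_from_camera'])
            R=Ro.from_euler('xyz',s['ee_rot']).as_matrix();o=R@T[:3,3]+s['tcp_pos']
            D=np.c_[k,np.ones(len(k))]@np.linalg.inv(np.array(q['K'])).T@(R@T[:3,:3]).T
            p=o+D*((z-o[2])/D[:,2])[:,None]
        else: p=toplane(c,k,z)
        p=p[:,:2]-B; p=np.c_[p@n,p@e]*1000
        print(c,round(d['confidence'],2),np.round(d['uv']),r.sum(),col.round(),'boardframe',np.percentile(p,[1,50,99],axis=0).round(0).tolist(),[np.round(v,1) for v in cv2.minAreaRect(p.astype(np.float32))])
E
python3 - <<'E'
from h import *
for c in('scene','top','wrist'): lidlook(c,.031)
E
```

```text
scene 0.94 [203. 209.] 1342 [ 31.  59. 133.] boardframe [[-294.0, -279.0], [-215.0, -210.0], [-141.0, -135.0]] [array([-216.2, -207.8]), array([ 99.9, 134.3]), np.float64(55.6)]
scene 0.67 [266. 155.] 928 [85. 47. 29.] boardframe [[-342.0, -3.0], [-262.0, 63.0], [-210.0, 151.0]] [array([-278.6,   72.1]), array([100.9, 141.6]), np.float64(24.9)]
scene 0.57 [308. 222.] 1432 [54. 69. 78.] boardframe [[-40.0, -116.0], [7.0, -34.0], [63.0, 22.0]] [array([ 11.4, -46.9]), array([102.3, 138.8]), np.float64(0.1)]
top 0.81 [166. 313.] 1189 [108.  69.  44.] boardframe [[-370.0, 97.0], [-309.0, 113.0], [-254.0, 166.0]] [array([-312. ,  115.7]), array([99.2, 77.3]), np.float64(23.8)]
top 0.46 [295. 202.] 229 [57. 73. 84.] boardframe [[-44.0, -105.0], [3.0, -103.0], [49.0, -85.0]] [array([  2.1, -94.9]), array([93.6, 20. ]), np.float64(0.2)]
wrist 0.73 [283. 239.] 14942 [ 74.  92. 100.] boardframe [[-30.0, -103.0], [18.0, -81.0], [61.0, 24.0]] [array([ 16.1, -39.5]), array([ 91.3, 126.1]), np.float64(0.1)]
```

The lid flopped over: face-up plane at z ≈ 31 mm, spanning board x −33…+65 mm, centre y ≈ −40, and square. Next I'll lift, go back round behind it, and lower to push on the skirt just above board level.

{"name": "play_rows", "arguments": {
  "series": [
    [[-0.04, 0.002, -0.005], [0, 0, 0]],
    [[-0.04, 0.002, -0.005], [0, 0, 0]],
    [[-0.04, 0.002, 0], [0, 0, 0]],
    [[-0.04, 0.002, 0], [0, 0, 0]],
    [[-0.04, 0.002, 0], [0, 0, 0]],
    [[-0.04, 0.002, 0], [0, 0, 0]],
    [[0, 0, 0.04], [0, 0, 0]],
    [[0, 0, 0.04], [0, 0, 0]],
    [[0, 0, 0.04], [0, 0, 0]],
    [[0, 0, 0.04], [0, 0, 0]],
    [[0, 0, 0.011], [0, 0, 0]],
    [[0, 0, 0], [0, 0, 0]],
    [[0, 0, 0], [0, 0, 0]]
  ]
}}

```text
clock: 13.12
tcp_pos: [0.5471, 0.0453, 0.0268]
ee_rot: [-3.142, -0.0, -0.168]
force: [0.5, -0.2, -0.5]
width: 0.0696
gripper_force: 0.0
```

{"name": "play_rows", "arguments": {
  "series": [
    [[0.012, 0, 0.0015], [0, 0, 0]],
    [[0.012, 0, 0.0015], [0, 0, 0]],
    [[0.01, 0, 0], [0, 0, 0]],
    [[0.01, 0, 0], [0, 0, 0]],
    [[0.01, 0, 0], [0, 0, 0]],
    [[0.01, 0, 0], [0, 0, 0]],
    [[0.01, 0, 0], [0, 0, 0]],
    [[0.01, 0, 0], [0, 0, 0]],
    [[0.01, 0, 0], [0, 0, 0]],
    [[0, 0, 0], [0, 0, 0]]
  ]
}}

```text
clock: 13.95
tcp_pos: [0.5849, 0.0388, 0.0253]
ee_rot: [-3.142, -0.001, -0.168]
force: [-0.9, 0.3, 0.1]
width: 0.07
gripper_force: 0.0
```

Run:
```python
from h import *
for c in('wrist',): lidlook(c,.031)
```

Run:
```python
from h import *
for c in('wrist','scene','top'): lidlook(c,.031)
```

```text
wrist 0.66 [  2. 135.] 930 [95. 90. 83.] boardframe [[32.0, 95.0], [51.0, 98.0], [81.0, 107.0]] [array([56.2, 97.3]), array([ 8.7, 50.8]), np.float64(75.8)]
wrist 0.64 [281. 146.] 44523 [113. 134. 144.] boardframe [[-10.0, -102.0], [41.0, -33.0], [86.0, 23.0]] [array([ 38.1, -39.6]), array([ 96.5, 125.3]), np.float64(0.1)]
scene 0.81 [267. 152.] 867 [82. 43. 24.] boardframe [[-341.0, -0.0], [-267.0, 82.0], [-213.0, 147.0]] [array([-276.4,   74.6]), array([ 97.3, 136.3]), np.float64(22.9)]
scene 0.68 [315. 231.] 1644 [ 81. 105. 119.] boardframe [[-11.0, -114.0], [37.0, -28.0], [94.0, 19.0]] [array([ 41.9, -47.4]), array([135.1, 104. ]), np.float64(88.6)]
scene 0.57 [203. 209.] 1382 [ 34.  61. 134.] boardframe [[-294.0, -277.0], [-191.0, -220.0], [-142.0, -136.0]] [array([-213.8, -208. ]), array([102. , 137.1]), np.float64(53.9)]
scene 0.54 [218. 253.] 1027 [134. 132. 124.] boardframe [[-126.0, -327.0], [-75.0, -297.0], [-13.0, -233.0]] [array([ -70.1, -284.7]), array([ 72.8, 122. ]), np.float64(49.4)]
top 0.97 [171. 314.] 1563 [105.  67.  42.] boardframe [[-367.0, 77.0], [-298.0, 104.0], [-245.0, 169.0]] [array([-306.8,  105.4]), array([ 97.8, 100.8]), np.float64(24.5)]
top 0.74 [315. 307.] 2541 [ 52.  89. 165.] boardframe [[-315.0, -265.0], [-243.0, -187.0], [-161.0, -128.0]] [array([-238.7, -189.6]), array([101.5, 129.7]), np.float64(53.6)]
top 0.58 [301. 172.] 130 [ 95. 122. 139.] boardframe [[37.0, -105.0], [68.0, -101.0], [83.0, -86.0]] [array([ 59.8, -95.8]), array([46.7, 18.7]), np.float64(1.1)]
```

It slides flat (face now −10…+86 mm). I'll push about 52 mm more, then retreat.

{"name": "play_rows", "arguments": {
  "series": [
    [[0.01, 0, 0], [0, 0, 0]],
    [[0.01, 0, 0], [0, 0, 0]],
    [[0.01, 0, 0], [0, 0, 0]],
    [[0.01, 0, 0], [0, 0, 0]],
    [[0.01, 0, 0], [0, 0, 0]],
    [[0.01, 0, 0], [0, 0, 0]],
    [[0.01, 0, 0], [0, 0, 0]],
    [[0.01, 0, 0], [0, 0, 0]],
    [[0.01, 0, 0], [0, 0, 0]],
    [[0.01, 0, 0], [0, 0, 0]],
    [[0.01, 0, 0], [0, 0, 0]],
    [[0.01, 0, 0], [0, 0, 0]],
    [[0.008, 0, 0], [0, 0, 0]],
    [[0.004, 0, 0], [0, 0, 0]],
    [[0, 0, 0], [0, 0, 0]]
  ]
}}

```text
clock: 15.6
tcp_pos: [0.6365, 0.0301, 0.0252]
ee_rot: [-3.142, -0.0, -0.168]
force: [0.7, 0.3, 0.9]
width: 0.0696
gripper_force: 0.0
```

{"name": "play_rows", "arguments": {
  "series": [
    [[-0.02, 0, 0], [0, 0, 0]],
    [[-0.04, 0, 0], [0, 0, 0]],
    [[-0.05, 0, -0.02], [0, 0, 0]],
    [[-0.05, 0, -0.06], [0, 0, 0]],
    [[-0.05, 0, -0.08], [0, 0, 0]],
    [[-0.05, 0, -0.08], [0, 0, 0]],
    [[-0.03, 0, -0.08], [0, 0, 0]],
    [[-0.03, 0, -0.08], [0, 0, 0]],
    [[0, 0, -0.04], [0, 0, 0]],
    [[0, 0, 0], [0, 0, 0]],
    [[0, 0, 0], [0, 0, 0]]
  ]
}}

```text
clock: 16.52
tcp_pos: [0.5098, 0.0517, 0.202]
ee_rot: [-3.141, -0.002, -0.168]
force: [-0.0, 0.3, -0.7]
width: 0.0696
gripper_force: 0.0
```

Run:
```python
from h import *
for c in('wrist','scene','top'): lidlook(c,.031)
for l in('tub','jar','cup'):
  for d in imaging.masks_of('top',l)[:1]: print(l,d['uv'])
```

```text
wrist 0.94 [213. 344.] 1165 [73. 46. 29.] boardframe [[-334.0, 16.0], [-310.0, 49.0], [-274.0, 83.0]] [array([-299.8,   56.6]), array([43.8, 78.7]), np.float64(26.2)]
wrist 0.66 [280.  30.] 7603 [106. 125. 134.] boardframe [[35.0, -104.0], [53.0, -7.0], [85.0, 23.0]] [array([ 59.7, -40.4]), array([ 49.9, 126.6]), np.float64(0.1)]
wrist 0.55 [401. 257.] 1899 [ 41.  66. 120.] boardframe [[-223.0, -239.0], [-177.0, -181.0], [-149.0, -149.0]] [array([-192.9, -190.5]), array([76.7, 63.4]), np.float64(50.5)]
wrist 0.4 [ 58. 203.] 7935 [110.  95.  71.] boardframe [[-169.0, 134.0], [-115.0, 199.0], [-68.0, 279.0]] [array([-115.9,  210. ]), array([ 81.2, 159.8]), np.float64(19.6)]
scene 0.92 [332. 242.] 1685 [ 81. 105. 120.] boardframe [[44.0, -115.0], [95.0, -29.0], [144.0, 20.0]] [array([ 94.6, -47.9]), array([100.4, 135.5]), np.float64(1.0)]
scene 0.68 [202. 205.] 1408 [ 32.  57. 125.] boardframe [[-294.0, -281.0], [-224.0, -205.0], [-137.0, -133.0]] [array([-216.6, -207.6]), array([ 99.6, 140.8]), np.float64(54.4)]
scene 0.56 [266. 154.] 745 [75. 39. 22.] boardframe [[-340.0, -2.0], [-259.0, 75.0], [-210.0, 149.0]] [array([-277.5,   72.3]), array([ 96.9, 138.2]), np.float64(24.2)]
top 0.85 [165. 313.] 1296 [107.  68.  43.] boardframe [[-370.0, 90.0], [-293.0, 107.0], [-249.0, 169.0]] [array([-310.1,  111.6]), array([98.6, 86.5]), np.float64(24.2)]
top 0.65 [295. 154.] 906 [ 97. 125. 143.] boardframe [[37.0, -105.0], [117.0, -72.0], [135.0, 24.0]] [array([ 85.7, -40.8]), array([ 98.1, 129. ]), np.float64(0.3)]
top 0.58 [313. 308.] 2522 [ 52.  91. 170.] boardframe [[-319.0, -263.0], [-267.0, -188.0], [-163.0, -117.0]] [array([-240.1, -189.5]), array([ 98.4, 128.4]), np.float64(54.9)]
tub [187.8, 137.4]
jar [165.4, 216.5]
cup [367.2, 242.1]
```

The lid lies square and flat at board x 37–135 mm, y −105…24 mm, wholly on the board. The arm is clear and the other things were not touched.

```bash
python3 -c "
from plant import bot
print(bot.finish_job())"
```

```text
the job is handed in; nothing more can be done
None
```

The lid was turned over by pushing alone and, by the last camera measurements, lies flat, hollow side down and wholly on the board; the job was handed in at about 17 s with the arm clear, though while tipping the lid upright the fingertips pressed on its edge at about 41 N for a moment (the 40 N limit is for the arm and gripper body).

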